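Build up a centrifuge tube carrier in the assembly nest

TASK

Build the centrifuge tube carrier in the metal nest fixed to the bench: first push the thick round base along the bench, without lifting it, through the open mouth of the nest until it is home against the back stop. Then lay the large spacer ring flat and square on the base, up against the back stop, and only then slide the perforated disc off the deck, without lifting it, so that it drops flat onto the ring, also up against the back stop. Leave the other things on the bench where they are.

Things in the scene. Friction and masses are not known exactly. Their poses are not given: they have to be found in the camera images.
- nest: Aluminium nest fixed to the bench. Origin: at bench level on the axis of a part that is home. Own x points from the mouth to the back stop, y to the left wall. Pocket 94 mm wide (y -47 to 47), floor is the bench, open to -x and above. Back stop: inner face x = 45, 12 thick, 66 high, y -187 to 59. Left wall: inner face y = 47, 12 thick, 66 high, x from -45. Right side: the deck's side.
- deck (a point): Middle of the flat top of the nest's deck, a solid block beside the pocket, 57 mm high, nest y from -47 to -187 mm, x from -45 to 45 mm. The disc lies on it; the back stop runs along it and stands 9 mm above it. The top of base plus ring (54 mm) is 3 mm below it. Axes as the nest's.
- mouth (a point): Middle of the pocket's open front edge at bench level (nest x = -45, y = 0 mm). Two flared lead-ins, 16 mm high, stand before it to nest x = -70 mm and widen it from 94 to about 115 mm. Axes as the nest's.
- base: Carrier base: thick round block of grey plastic, 90 mm diameter, 40 mm high, seven dark bores on top, about 0.2 kg, standing on the bench before the nest's mouth; too wide to grasp. Origin at the centre of its underside, z up.
- ring: Large spacer ring of grey plastic lying flat on the bench: outer diameter 90 mm, hole 56 mm (wall 17 mm), 14 mm high, about 0.06 kg. Origin at the centre of its underside, z up. It lies right or left of the nest.
- disc: Perforated top disc of grey plastic lying on the nest's deck: 90 mm diameter, 8 mm thick, underside rim chamfered 3 mm, seven dark holes, about 0.06 kg. Origin at the centre of its underside, z up.
- spare: Bystander: small spare ring of the same grey plastic, outer diameter 60 mm, hole 36 mm, 14 mm high; not part of the job. Origin at the centre of its underside.
- rack: Bystander: green tube rack, 75 x 200 x 45 mm. Origin at the centre of its underside.
- bottle: Bystander: amber bottle, 60 mm diameter, 120 mm high. Origin at the centre of its underside.
- beaker: Bystander: glass beaker, 70 mm diameter, 85 mm high. Origin at the centre of its underside.
- spatula: Bystander: spatula, 180 mm long, lying flat. Origin at the middle of its underside.
- jar: Bystander: white jar with blue cap, 64 mm diameter, 70 mm high. Origin at the centre of its underside.

How it is judged:
By the outcome, as a careful person would: the job done as asked, in the order asked, and still so for the second after the job is handed in, with the robot touching nothing.
It also fails if it takes over 72 s, if anything falls off the work surface, if the arm or the gripper's body presses on something with over 40 N, if the wrist force passes 120 N, or if a joint passes its speed limit or range.

ROBOT

A 6-joint arm with a two-finger parallel gripper is mounted at the origin on the work surface. World frame = base frame: x ahead of the robot, y to its left, z up, the work surface at z = 0. Lengths are in m, angles in rad, forces in N, time in s.
With the tool pointing down it reaches from about 0.35 to 0.85 m from the base axis. Payload 8.1 kg.
Tool frame: the origin (TCP) lies between the finger pads; the fingertips stand 11 mm ahead of it and the grasp point (between the pads) lies 8 mm behind it (robot.tips_ahead is the distance from the TCP to the fingertips, in m); z points along the fingers, y is the line along which they close (so a half turn about z gives the same grasp; the last joint's range is limited). The gripper opens to 93 mm and grips with 3 to 60 N. Pads are 15 mm wide; open, the fingers measure 128 mm over their backs; the gripper's body (75 mm by 188 mm) begins 65 mm behind the grasp point.
Start: joints at [-0.085, 0.13, 1.488, -0, 1.523, -0.085], TCP at [0.6, 0, 0.195] pointing down, gripper open.
Joint ranges: [-2.96, 2.96], [-0.89, 2.26], [0.02, 2.5], [-1.34, 4.48], [0, 2.73], [-2.66, 2.66]. Speed limits (rad/s): [2.39, 2.39, 2.79, 3.14, 3.14, 3.14].

INTERFACE

Orientations are given as a rotation vector (axis times angle).
In Python, from plant import robot gives the robot as it stands. The module is installed in compiled form; this text tells all that it offers.
- The arm moves only by the tool move_arm, never from a script. Its argument "deltas" is one flat list of numbers, 7 for each row, row after row: the shift along the tool's x, y, z in m, then the turn, a rotation vector about the tool's x, y, z in rad, then the opening, from 0 (shut) to 1 (fully open). A call has 1 to 12 rows; each row is the pose to reach, as a shift and turn from the pose commanded when the call began, along the tool's axes at that moment; what a row does not reach only later rows make up. A row lasts 1/8 s, in which the tool goes at most 62.5 mm and 10.7 degrees, less where a joint would pass 70% of its speed; a pose out of reach is approached as far as the arm can. A call with a gripper value outside its range is refused whole. The fingers move at their own pace and stop on an object; "squeeze" is the grip in N (left out, the last holds). Time passes only in rows, so rows that repeat a pose let the fingers close. It gives the time, the measured TCP pose, the force, the opening and the grip force at its end, in the units of the state.
- robot.read_state(): the state, without advancing time (a new reading comes with each control period).
- robot.read_camera(name): name is "scene" or "side" or "wrist"; returns (picture, depth): 400x640x3 uint8, red, green, blue; 400x640 float32, m along the optical axis (not along the pixel's ray), 0 where there is no reading.
- robot.camera_model(name): a dict with "K" (3x3 intrinsics, pixels), "R" (3x3) and "t" (3): a world point X has camera coordinates R X + t; the wrist camera has in their place "tool_from_camera" (4x4, takes a point from camera to tool coordinates, whose origin is the TCP and whose axes are the flange's). Camera axes: x right, y down, z forward; pixel columns grow to the right and rows downward; lengths in m; the calibration is good to about 2 mm. A picture is of the moment at which its call begins: read the wrist's pose just before it. camera_model takes no time and is no camera call.
- robot.close_job(): hands the job in; it is judged then, once.
Trained networks look in the newest picture that a camera, given by its name, has taken for a name from the list of things; names that differ only in an ending like _2 or _b are one class to them, and where a whole thing is asked for, a point or a joint stands for the part that bears it (a point fixed in the world has none). Each returns a list of dicts, best first, with "confidence" (0 to 1); they miss things now and then, are a little off and sometimes report something else, mostly with a low value. They report only what shows in the picture. A call takes as long as a camera call.
- robot.recognise(camera, label): "uv" ([column, row] in pixels, amid what is visible of it).
The state is a dict: "t": time; "q": joint angles; "dq": joint speeds; "joint_torque": joint torques, N m; "tool_pos": TCP position; "orientation": TCP orientation; "force": force on the tool from outside, world axes, zero at the start; "wrist_torque": the same for the moment, N m; "opening": finger opening in m; "gripper_force": force on a finger pad.
Only numpy, scipy, OpenCV 4.12 (cv2) and the standard library are available. Lean on these libraries where they do the work, as an engineer would, in place of code of your own. Each camera call takes 0.05 s, during which the arm holds its last target. There are 200 camera calls.

## Working session

There is one attempt and no reset: what is moved stays moved. The work goes in short steps, Python scripts to look and compute and a tool call to move; the robot and the scene stay as the last step left them, time stands still between calls to the robot, and variables do not carry over. Pictures are saved under pics/ and viewed, at most 13 in all, crops included, and the job is handed in when it is done.

Besides the shell and the picture viewer there is one more tool, called after "Call:" as a command line: name --argument value ..., lists and objects as JSON in quotes. move_arm: Moves the arm, as the interface text tells. Its arguments: {"type":"object","properties":{"deltas":{"type":"array","items":{"type":"number"}},"squeeze":{"type":"number"}},"required":["deltas"]}

```bash
mkdir -p pics
cat > h.py <<'E'
import numpy as np, cv2
from scipy.spatial.transform import Rotation as Ro
from plant import robot
def look(n,save=None):
    s=robot.read_state(); p,d=robot.read_camera(n); m=robot.camera_model(n)
    if 'R' in m: T=np.eye(4); T[:3,:3]=m['R'].T; T[:3,3]=-m['R'].T@m['t']
    else:
        W=np.eye(4); W[:3,:3]=Ro.from_rotvec(s['orientation']).as_matrix(); W[:3,3]=s['tool_pos']
        T=W@m['tool_from_camera']
    if save: cv2.imwrite('pics/'+save,p[:,:,::-1])
    return p,d,np.array(m['K']),T
def ray(uv,K,T):
    r=T[:3,:3]@np.linalg.solve(K,[uv[0],uv[1],1.]); return T[:3,3],r
def onz(uv,z,K,T):
    o,r=ray(uv,K,T); return o+r*(z-o[2])/r[2]
def cloud(d,K,T):
    v,u=np.mgrid[:d.shape[0],:d.shape[1]]
    P=np.stack([(u-K[0,2])/K[0,0]*d,(v-K[1,2])/K[1,1]*d,d],-1)
    return P@T[:3,:3].T+T[:3,3]
E
python3 - <<'E'
from h import *
print(robot.read_state())
for n in ['scene','side']:
    p,d,K,T=look(n,n+'0.png'); C=cloud(d,K,T); print(n,T[:3,3],K[0,0])
    for l in ['nest','deck','base','ring','disc','spare','rack','bottle','beaker','spatula','jar']:
        for r in robot.recognise(n,l)[:2]:
            u,v=np.round(r['uv']).astype(int); print(l,r['confidence'],u,v,C[v,u].round(3))
E
```

```text
{'t': 0.0, 'q': array([-8.54016167e-02,  1.31174200e-01,  1.48931728e+00, -6.61338557e-06,
        1.52301257e+00, -8.53899022e-02]), 'dq': array([ 0.00025922,  0.00030943, -0.00097275, -0.00049744, -0.00050349,
        0.00044224]), 'joint_torque': array([-1.61290725e-03, -5.59853125e+01, -4.91755986e+01,  7.67333270e-02,
        3.59135563e-02, -2.97389461e-04]), 'tool_pos': array([5.99358573e-01, 7.36257388e-05, 1.93958863e-01]), 'orientation': array([-2.22042297e+00, -2.22039768e+00,  1.94124848e-03]), 'force': array([0.40719446, 0.2709076 , 0.02000881]), 'wrist_torque': array([-0.02176603,  0.0113974 ,  0.04383278]), 'gripper_force': 0.0, 'opening': 0.09302165492207756}
scene [1.27954333 0.17890912 0.98516132] 432.7616646912753
nest 0.77 334 246 [0.631 0.024 0.026]
deck 0.61 326 243 [0.654 0.008 0.065]
deck 0.37 322 220 [ 0.583 -0.022  0.064]
base 0.73 376 206 [0.48  0.109 0.043]
ring 0.82 237 190 [ 0.486 -0.319  0.001]
ring 0.55 470 231 [0.48  0.377 0.014]
disc 0.87 323 221 [ 0.588 -0.018  0.068]
spare 0.55 464 239 [0.513 0.361 0.015]
rack 0.74 450 290 [0.703 0.33  0.05 ]
rack 0.36 376 206 [0.48  0.109 0.043]
bottle 0.71 193 242 [ 0.744 -0.32   0.079]
beaker 0.86 461 177 [0.35  0.329 0.087]
jar 0.78 171 194 [ 0.598 -0.465  0.064]
jar 0.58 234 189 [ 0.489 -0.327  0.006]
side [-0.15598353 -0.69008329  0.98395554] 474.8723899817514
nest 0.56 332 195 [ 0.547 -0.06   0.057]
deck 0.8 337 192 [ 0.565 -0.062  0.057]
deck 0.65 375 328 [ 0.342 -0.392  0.002]
base 0.62 269 191 [0.443 0.09  0.04 ]
ring 0.94 391 270 [ 0.499 -0.315 -0.   ]
disc 0.94 330 182 [ 0.575 -0.024  0.064]
spare 0.74 228 153 [0.482 0.336 0.014]
rack 0.95 278 125 [0.669 0.302 0.045]
rack 0.25 332 190 [ 0.554 -0.053  0.066]
bottle 0.76 452 217 [ 0.696 -0.349  0.075]
beaker 0.88 182 165 [0.332 0.362 0.038]
spatula 0.89 376 325 [ 0.35  -0.389  0.002]
jar 0.69 471 284 [ 0.556 -0.496  0.064]
```

View pics/side0.png

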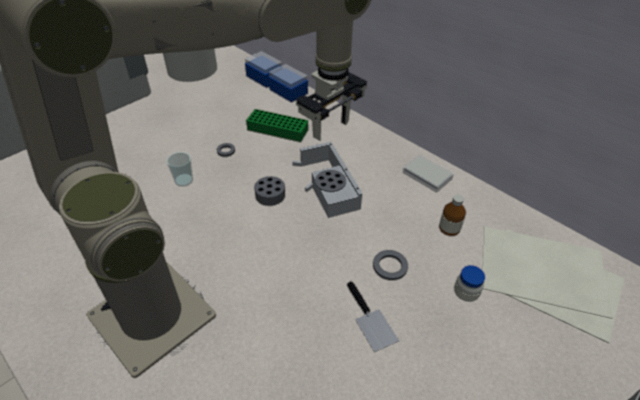

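View pics/scene0.png

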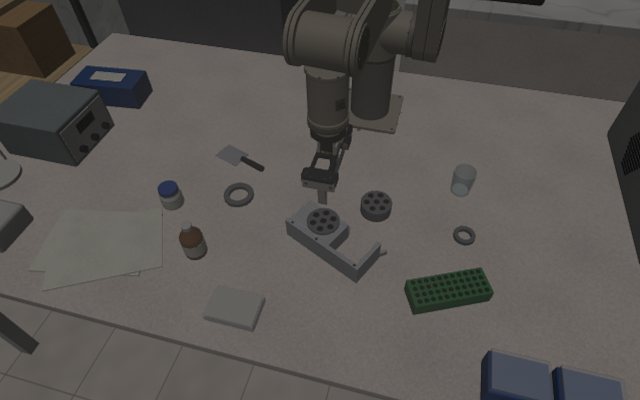

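The side view shows the ring at (391,264), base (269,190), and disc on the deck (330,181), with the nest mouth opening toward the robot/base. The scene view shows the ring at (239,194), base (376,206), disc (323,221) and spare (464,235). Next I fit these from the point clouds.

```bash
cat >> h.py <<'E'
from scipy.optimize import minimize, least_squares
from scipy.spatial import cKDTree
def footprint():
    g=lambda a,b,c,e:np.stack(np.meshgrid(np.arange(a,b,.002),np.arange(c,e,.002)),-1).reshape(-1,2)
    return np.vstack([g(-.045,.045,-.187,-.047),g(.045,.057,-.187,.059),g(-.045,.045,.047,.059)])
def rot(a): return np.array([[np.cos(a),-np.sin(a)],[np.sin(a),np.cos(a)]])
def fitnest(P,x0):
    F=footprint(); tF=cKDTree(F); tP=cKDTree(P)
    def c(p):
        a=tF.query((P-p[:2])@rot(p[2]))[0]; b=tP.query(F@rot(p[2]).T+p[:2])[0]
        return np.mean(np.minimum(a,.02)**2)+np.mean(np.minimum(b,.02)**2)
    best=min((minimize(c,[x0[0],x0[1],a],method='Nelder-Mead',options=dict(initial_simplex=np.array([x0[0],x0[1],a])+np.array([[0,0,0],[.03,0,0],[0,.03,0],[0,0,.3]]))) for a in x0[2]),key=lambda r:r.fun)
    return best.x,best.fun**.5
def circ(P):
    f=lambda p:np.hypot(P[:,0]-p[0],P[:,1]-p[1])-p[2]
    return least_squares(f,[*P.mean(0)[:2],.045],loss='soft_l1',f_scale=.001).x
def topring(C,c,z0,z1,rmax=.065,R=.045):
    # centre of a disc-like top: fit circle of radius R to outer boundary
    P=C.reshape(-1,3); P=P[(np.hypot(P[:,0]-c[0],P[:,1]-c[1])<rmax)&(P[:,2]>z0)&(P[:,2]<z1)]
    h=cv2.convexHull((P[:,:2]).astype(np.float32))[:,0]
    r=least_squares(lambda p:np.hypot(h[:,0]-p[0],h[:,1]-p[1])-p[2],[*h.mean(0),R],loss='soft_l1',f_scale=.001).x
    return r.round(4),np.median(P[:,2]).round(4),len(P)
E
python3 - <<'E'
from h import *
A=[]
for n in ['scene','side','wrist']:
    p,d,K,T=look(n,n+'1.png'); C=cloud(d,K,T); C[d==0]=9
    P=C.reshape(-1,3)
    if n=='wrist': print('wcam',T.round(3).tolist(),K[0].tolist())
    P=P[(P[:,2]>.05)&(P[:,2]<.085)&(abs(P[:,0]-.62)<.16)&(abs(P[:,1])<.16)]
    print(n,len(P))
    if len(P)>300 and n!='wrist': A.append(P[:,:2]); print(fitnest(P[:,:2],[.6,.05,[-.6,-.3,0,.3,.6]]))
    print('base',topring(C,(.46,.1),.03,.055)); print('ring',topring(C,(.48,-.315),.007,.03))
print(fitnest(np.vstack(A),[.6,.05,[-.6,-.3,0,.3,.6]]))
E
```

```text
scene 2171
(array([ 0.63648682,  0.07485847, -0.44287258]), np.float64(0.0017808498830080238))
base (array([0.4606, 0.107 , 0.0454]), np.float64(0.041), 639)
ring (array([ 0.5021, -0.3044,  0.0442]), np.float64(0.0148), 319)
side 1653
(array([ 0.63226158,  0.07191341, -0.44286342]), np.float64(0.0020269084140475766))
base (array([0.4579, 0.1032, 0.0451]), np.float64(0.0395), 576)
ring (array([ 0.5035, -0.3073,  0.0439]), np.float64(0.0136), 512)
wcam [[1.0, 0.0, -0.001, 0.599], [-0.0, -0.957, -0.29, 0.081], [-0.001, 0.29, -0.957, 0.386], [0.0, 0.0, 0.0, 1.0]] [351.707258308083, 0.0, 319.86300478765423]
wrist 18624
base (array([0.4587, 0.1065, 0.0449]), np.float64(0.041), 8113)
ring (array([ 0.5016, -0.299 ,  0.0396]), np.float64(0.0144), 964)
(array([ 0.63503924,  0.07351093, -0.44891918]), np.float64(0.0016174487949805936))
```

View pics/wrist1.png

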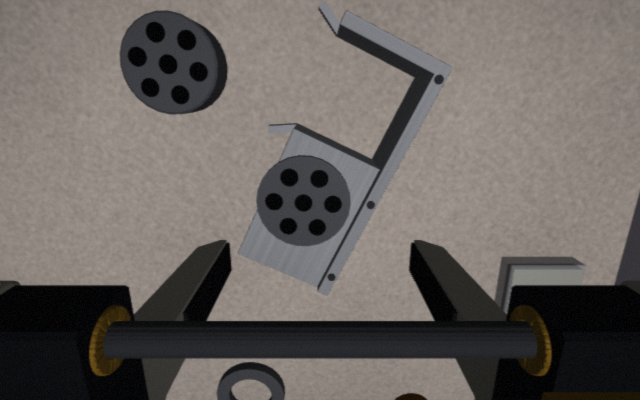

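The wrist view shows the whole nest: base at (170,62), disc on the deck at (304,200), back stop from (440,75) to (325,290), mouth facing upper left. I'll refit from this.

```bash
cat >> h.py <<'E'
NEST=None
def tonest(xy,N): return (np.array(xy)[:2]-N[:2])@rot(N[2])
E
python3 - <<'E'
from h import *
p,d,K,T=look('wrist'); C=cloud(d,K,T); C[d==0]=9; P=C.reshape(-1,3)
uv=np.indices(d.shape)[::-1].reshape(2,-1).T
Q=P[(P[:,2]>.05)&(P[:,2]<.085)&(abs(P[:,0]-.62)<.16)&(abs(P[:,1])<.2)&(uv[:,1]<300)]
N,e=fitnest(Q[::8,:2],[.635,.0735,[-.45]]); print(N,e)
dk=Q[(Q[:,2]<.061)];print('deck z',np.median(dk[:,2]))
b=topring(C,(.459,.106),.032,.05);print('base',b,tonest(b[0],N))
# disc by dark colour
g=p.max(2).reshape(-1); c=onz((304,200),.065,K,T)[:2]
near=np.hypot(P[:,0]-c[0],P[:,1]-c[1])<.06
q=P[near&(g<110)&(P[:,2]>.055)]; print(len(q),np.percentile(g[near],[5,25,50,75,95]))
h=cv2.convexHull(q[:,:2].astype(np.float32))[:,0]; dc=circ(h); print('disc',dc,np.median(q[:,2]),tonest(dc,N))
E
```

```text
[ 0.63352922  0.07526069 -0.44103333] 0.0016666537886269638
deck z 0.05775029478361249
base (array([0.4586, 0.1065, 0.0449]), np.float64(0.0411), 8067) [-0.17152568 -0.04642271]
30712 [  7.  19.  43.  69. 135.]
disc [ 0.58372383 -0.01518991  0.05901084] 0.31743720060456243 [-0.00642854 -0.10305611]
```

```bash
cat >> h.py <<'E'
NEST=np.array([.634,.075,-.442])
def goal(x,y,z,yaw,nest=True):
    """tool deltas to reach nest-frame (or world) x,y; yaw = world direction of tool y minus (nest yaw|0), modulo pi"""
    s=robot.read_state(); R=Ro.from_rotvec(s['orientation'])
    if nest: w=rot(NEST[2])@[x,y]+NEST[:2]; yaw=yaw+NEST[2]
    else: w=np.array([x,y])
    ty=R.as_matrix()[:,1]; cur=np.arctan2(ty[1],ty[0]); dz=(yaw-cur+np.pi/2)%np.pi-np.pi/2
    G=Ro.from_euler('z',yaw)*Ro.from_matrix([[0,1,0],[1,0,0],[0,0,-1]])
    if abs((dz-(yaw-cur)+np.pi)%(2*np.pi)-np.pi)>1: G=Ro.from_euler('z',np.pi)*G
    r=(R.inv()*G).as_rotvec(); t=R.inv().apply(np.array([*w,z])-s['tool_pos'])
    print('d',t.round(4).tolist(),r.round(4).tolist(),'q6',s['q'][5].round(2),'dist',np.linalg.norm(t).round(3),'F',s['force'].round(1),'t',s['t'])
E
python3 - <<'E'
from h import *
goal(-.1715,-.108,.195,0)
goal(-.1715,-.108,.023,0)
E
```

```text
d [0.0507, -0.1672, 0.0] [0.0, 0.0, 0.442] q6 -0.09 dist 0.175 F [-0.2  0.1  0.2] t 1.4
d [0.0507, -0.1672, 0.172] [0.0, 0.0, 0.442] q6 -0.09 dist 0.245 F [-0.2  0.1  0.2] t 1.4
```

Call:
move_arm --deltas '[0.017, -0.055, 0, 0, 0, 0.15, 0.43, 0.034, -0.11, 0, 0, 0, 0.3, 0.43, 0.051, -0.167, 0, 0, 0, 0.442, 0.43, 0.051, -0.167, 0.05, 0, 0, 0.442, 0.43, 0.051, -0.167, 0.1, 0, 0, 0.442, 0.43, 0.051, -0.167, 0.14, 0, 0, 0.442, 0.43, 0.051, -0.167, 0.172, 0, 0, 0.442, 0.43, 0.051, -0.167, 0.172, 0, 0, 0.442, 0.43]' --squeeze 10

```text
t: 2.4
tool_pos: [0.4303, 0.051, 0.0207]
orientation: [-2.652, -1.679, 0.007]
force: [-0.8, -0.1, 1.7]
opening: 0.0401
gripper_force: 0.0
```

Run:
```python
from h import *
s=robot.read_state(); print(s['opening'],tonest(s['tool_pos'],NEST),s['tool_pos'])
goal(-.1715,-.048,.023,0)
```

```text
0.04010563972372928 [-0.17387691 -0.10880424] [0.4302922  0.05102759 0.02068515]
d [0.0608, 0.0024, -0.0025] [-0.005, 0.0023, -0.0] q6 0.44 dist 0.061 F [-0.8 -0.1  1.7] t 2.4
```

Call:
move_arm --deltas '[0.008, 0.002, -0.002, 0, 0, 0, 0.43, 0.016, 0.002, -0.002, 0, 0, 0, 0.43, 0.024, 0.002, -0.002, 0, 0, 0, 0.43, 0.032, 0.002, -0.002, 0, 0, 0, 0.43, 0.04, 0.002, -0.002, 0, 0, 0, 0.43, 0.048, 0.002, -0.002, 0, 0, 0, 0.43, 0.055, 0.002, -0.002, 0, 0, 0, 0.43, 0.061, 0.002, -0.002, 0, 0, 0, 0.43, 0.061, 0.002, -0.002, 0, 0, 0, 0.43, 0.035, 0.002, -0.002, 0, 0, 0, 0.43, 0.02, 0.002, -0.1, 0, 0, 0, 0.43, 0.02, 0.002, -0.15, 0, 0, 0, 0.43]'

```text
t: 3.9
tool_pos: [0.4426, 0.0688, 0.1497]
orientation: [-2.654, -1.679, 0.004]
force: [0.8, 0.7, -0.2]
opening: 0.0399
gripper_force: 0.0
```

Run:
```python
from h import *
p,d,K,T=look('wrist','w2.png'); C=cloud(d,K,T); C[d==0]=9
c=rot(NEST[2])@[-.17,0]+NEST[:2]
b=topring(C,c,.032,.05); print(b,tonest(b[0],NEST),c)
p,d,K,T=look('side'); C=cloud(d,K,T); C[d==0]=9
b=topring(C,c,.032,.05); print(b,tonest(b[0],NEST),c)
goal(-.225,0,.12,np.pi/2); goal(-.26,0,.12,np.pi/2)
goal(-.26,0,.023,np.pi/2)
```

```text
(array([0.4628, 0.1157, 0.0379]), np.float64(0.0409), 6213) [-0.17215668 -0.03644183] [0.48033734 0.14771718]
(array([0.4645, 0.1156, 0.0365]), np.float64(0.0398), 320) [-0.17057728 -0.03580505] [0.48033734 0.14771718]
d [0.0843, -0.0604, 0.037] [0.0043, -0.0133, 1.57] q6 0.48 dist 0.11 F [1.2 0.3 0.1] t 4.0
d [0.0842, -0.0954, 0.0366] [0.0043, -0.0133, 1.57] q6 0.48 dist 0.132 F [1.2 0.3 0.1] t 4.0
d [0.0837, -0.0964, 0.1336] [0.0043, -0.0133, 1.57] q6 0.48 dist 0.185 F [1.2 0.3 0.1] t 4.0
```

View pics/w2.png

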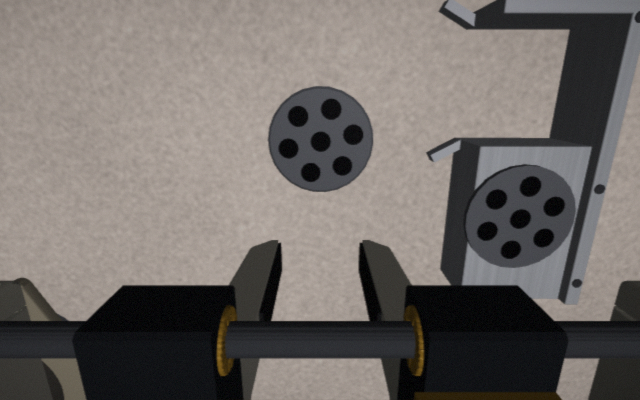

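Base is at (321,139), disc at (520,216), and the base sits between the fingers' columns. My fit window clipped it, so I recompute.

Run:
```python
from h import *
p,d,K,T=look('wrist'); C=cloud(d,K,T); C[d==0]=9
c=onz((321,139),.04,K,T)
b=topring(C,c,.032,.05); print(c,b,tonest(b[0],NEST))
c=onz((520,216),.065,K,T); print('disc',c,tonest(c,NEST))
```

```text
[0.46763818 0.10743831 0.04      ] (array([0.4586, 0.1066, 0.0447]), np.float64(0.0409), 8226) [-0.17206055 -0.04646384]
disc [ 0.59459872 -0.02219252  0.065     ] [ 0.00595917 -0.10470594]
```

Run:
```python
from h import *
p,d,K,T=look('wrist'); C=cloud(d,K,T); C[d==0]=9
print(C[139,321],C[139,275],C[139,368],C[92,321],C[186,321],T.round(3).tolist(),robot.read_state()['tool_pos'])
for n in ['scene','side']:
    p,d,K,T=look(n); C=cloud(d,K,T); C[d==0]=9
    for c in [(.4586,.1066),(.477,.147)]: print(n,topring(C,c,.033,.05,.09))
    print([ (r['uv'],r['confidence']) for r in robot.recognise(n,'base')])
```

```text
[0.4658105  0.10819695 0.04179111] [0.4302124  0.12499961 0.04099447] [5.05269533e-01 8.39247388e-02 5.03857411e-04] [0.48224492 0.14291369 0.04036808] [0.44788282 0.07024776 0.03971638] [[0.904, -0.412, -0.117, 0.479], [-0.428, -0.865, -0.261, 0.142], [0.006, 0.286, -0.958, 0.344], [0.0, 0.0, 0.0, 1.0]] [0.44530399 0.0694349  0.15083781]
scene (array([0.4607, 0.1068, 0.0447]), np.float64(0.0412), 618)
scene (array([0.4607, 0.1068, 0.0447]), np.float64(0.0412), 618)
[([378.5, 203.4], 0.82), ([234.3, 158.3], 0.72), ([192.3, 240.8], 0.39)]
side (array([0.458 , 0.1033, 0.0456]), np.float64(0.0396), 560)
side (array([0.4583, 0.1045, 0.045 ]), np.float64(0.0396), 550)
[([269.4, 193.1], 0.73)]
```

The base hasn't moved according to all three cameras. I'll return to the start of the push and check the contact state midway.

Run:
```python
from h import *
m=robot.camera_model('wrist'); K=m['K']; X=np.linalg.inv(m['tool_from_camera'])
for y in (.02,.0375,-.02,-.0375):
    q=K@(X@[0,y,.011,1])[:3]; print(y,q[:2]/q[2])
print(m['tool_from_camera'].round(3).tolist())
goal(-.1715,-.108,.15,0)
goal(-.1715,-.108,.020,0)
```

```text
0.02 [354.56903865 229.58645789]
0.0375 [383.05071085 229.59876335]
-0.02 [289.49130376 229.55834117]
-0.0375 [261.02995321 229.5460445 ]
[[-0.0, -0.957, -0.29, 0.08], [1.0, 0.0, -0.001, -0.001], [0.001, -0.29, 0.957, -0.191], [0.0, 0.0, 0.0, 1.0]]
d [-0.0213, -0.0009, -0.0028] [-0.003, 0.0016, 0.0001] q6 0.48 dist 0.021 F [-0.3  0.4 -0.5] t 4.3
d [-0.0211, -0.0005, 0.1272] [-0.003, 0.0016, 0.0001] q6 0.48 dist 0.129 F [-0.3  0.4 -0.5] t 4.3
```

Call:
move_arm --deltas '[-0.021, 0, 0.05, 0, 0, 0, 0.43, -0.021, 0, 0.1, 0, 0, 0, 0.43, -0.021, 0, 0.127, 0, 0, 0, 0.43, -0.011, 0, 0.127, 0, 0, 0, 0.43, 0, 0, 0.127, 0, 0, 0, 0.43, 0.01, 0, 0.127, 0, 0, 0, 0.43, 0.015, 0, 0.127, 0, 0, 0, 0.43]'

```text
t: 5.18
tool_pos: [0.4518, 0.0842, 0.0234]
orientation: [2.653, 1.681, 0.003]
force: [-0.8, -0.3, -0.9]
opening: 0.0399
gripper_force: 0.0
```

Run:
```python
from h import *
s=robot.read_state(); print(s['tool_pos'],tonest(s['tool_pos'],NEST),s['force'],s['wrist_torque'])
p,d,K,T=look('side'); C=cloud(d,K,T); C[d==0]=9
cv2.imwrite('pics/s3.png',cv2.resize(p[130:240,180:360,::-1],None,fx=4,fy=4))
print(topring(C,(.47,.12),.033,.044,.09))
```

```text
[0.45180738 0.08418851 0.02340877] [-0.1686139  -0.06962707] [-0.84338772 -0.29869895 -0.89935118] [-0.01372761  0.07567314  0.0086881 ]
(array([0.4573, 0.1032, 0.045 ]), np.float64(0.0397), 402)
```

View pics/s3.png

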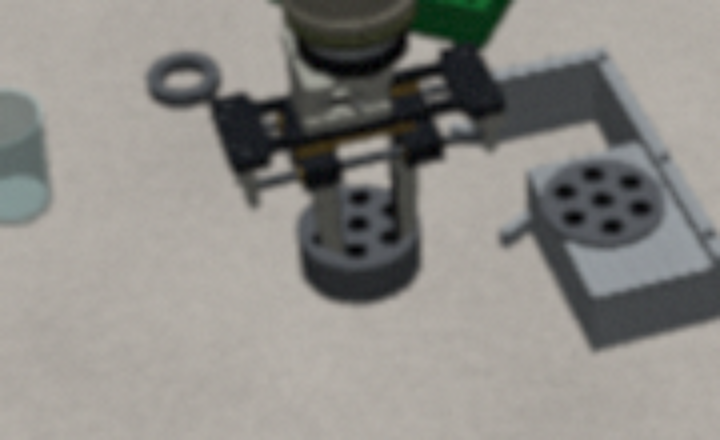

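Run:
```python
from h import *
p,d,K,T=look('side'); C=cloud(d,K,T); s=robot.read_state()
R=Ro.from_rotvec(s['orientation']).as_matrix(); Ti=np.linalg.inv(T)
for z in (.011,-.02,-.05,-.1):
  for y in (-.028,.028):
    X=R@[0,y,z]+s['tool_pos']; q=K@(Ti@[*X,1])[:3]; uv=q[:2]/q[2]
    print(z,y,X.round(3),'uv',uv.round(),'crop',((uv-[180,130])*4).round(),'meas',C[int(round(uv[1])),int(round(uv[0]))].round(3))
```

```text
0.011 -0.028 [0.426 0.096 0.012] uv [264. 200.] crop [334. 280.] meas [0.419 0.085 0.024]
0.011 0.028 [0.477 0.072 0.012] uv [282. 195.] crop [409. 261.] meas [0.468 0.063 0.026]
-0.02 -0.028 [0.426 0.096 0.043] uv [263. 192.] crop [331. 249.] meas [0.419 0.085 0.056]
-0.02 0.028 [0.477 0.072 0.043] uv [282. 188.] crop [407. 231.] meas [0.473 0.066 0.048]
-0.05 -0.028 [0.426 0.096 0.073] uv [262. 185.] crop [328. 218.] meas [0.42  0.089 0.079]
-0.05 0.028 [0.476 0.072 0.073] uv [281. 180.] crop [405. 200.] meas [0.467 0.062 0.086]
-0.1 -0.028 [0.426 0.096 0.123] uv [261. 171.] crop [323. 165.] meas [0.404 0.065 0.156]
-0.1 0.028 [0.476 0.072 0.123] uv [280. 167.] crop [402. 147.] meas [0.458 0.051 0.146]
```

The picture shows the fingertips passing through the base with no force: at this opening the contact isn't registering. I'll back out and try with shut fingers, checking the contact.

Call:
move_arm --deltas '[-0.02, -0.003, 0, 0, 0, 0, 0.43, -0.042, -0.003, 0, 0, 0, 0, 0.2, -0.042, -0.003, 0, 0, 0, 0, 0, -0.042, -0.003, 0, 0, 0, 0, 0, -0.042, -0.003, 0, 0, 0, 0, 0, -0.032, -0.003, 0, 0, 0, 0, 0, -0.024, -0.003, 0, 0, 0, 0, 0, -0.016, -0.003, 0, 0, 0, 0, 0, -0.012, -0.003, 0, 0, 0, 0, 0]'

```text
t: 6.4
tool_pos: [0.4428, 0.0743, 0.0221]
orientation: [-2.654, -1.681, 0.0]
force: [-0.1, -0.3, -0.1]
opening: 0.0004
gripper_force: 0.0
```

Run:
```python
from h import *
s=robot.read_state(); print(s['tool_pos'],tonest(s['tool_pos'],NEST),s['force'],s['opening'])
for n in ['side','scene']:
  p,d,K,T=look(n); C=cloud(d,K,T); C[d==0]=9
  print(topring(C,(.465,.115),.033,.044,.09))
```

```text
[0.44282748 0.07432679 0.02214209] [-0.17251249 -0.0823822 ] [-0.09398109 -0.2588385  -0.06626114] 0.00038466517685735083
(array([0.4575, 0.1037, 0.0453]), np.float64(0.0392), 333)
(array([0.4606, 0.1062, 0.0449]), np.float64(0.0409), 559)
```

Call:
move_arm --deltas '[-0.02, 0, 0, 0, 0, 0, 0, -0.02, 0, -0.05, 0, 0, 0, 0, 0.01, 0, -0.05, 0, 0, 0, 0, 0.01, 0, -0.04, 0, 0, 0, 0, 0.01, 0, -0.033, 0, 0, 0, 0, 0.01, 0, -0.028, 0, 0, 0, 0, 0.01, 0, -0.024, 0, 0, 0, 0, 0.01, 0, -0.024, 0, 0, 0, 0]'

```text
t: 7.5
tool_pos: [0.4464, 0.0824, 0.0456]
orientation: [-2.654, -1.68, 0.002]
force: [-0.0, -0.1, 0.2]
opening: 0.0004
gripper_force: 0.0
```

Run:
```python
from h import *
s=robot.read_state(); print(s['tool_pos'],tonest(s['tool_pos'],NEST),s['force'],s['opening'])
p,d,K,T=look('side'); C=cloud(d,K,T); C[d==0]=9
cv2.imwrite('pics/s4.png',cv2.resize(p[130:240,180:360,::-1],None,fx=4,fy=4))
```

```text
[0.44637561 0.08238152 0.04562185] [-0.17275074 -0.07358384] [-0.0203793  -0.11679959  0.17584894] 0.00037887223908015285
```

View pics/s4.png

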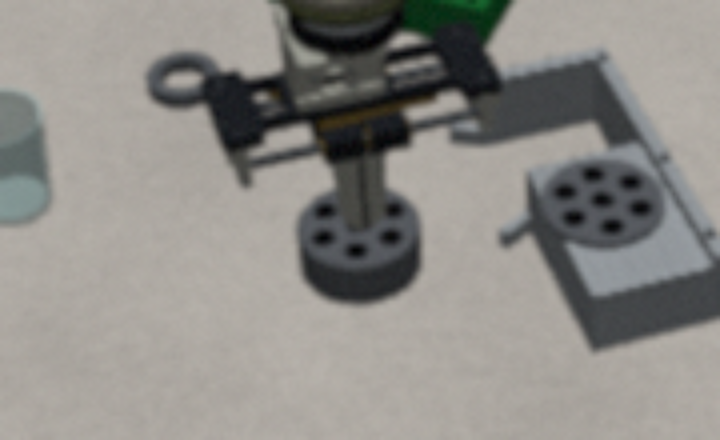

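Run:
```python
from h import *
print('tips',robot.tips_ahead)
p,d,K,T=look('wrist','w5.png'); s=robot.read_state()
m=robot.camera_model('wrist'); X=m['tool_from_camera']
I=np.eye(4); C=cloud(d,K,X)  # tool coords
# finger points: near tool axis
ok=(abs(C[...,0])<.02)&(abs(C[...,1])<.03)&(d>0)
v,u=np.where(ok)
for r in range(180,330,12):
    w=v==r
    if w.any(): print(r,u[w].min(),u[w].max(),C[r,u[w]].mean(0).round(3))
p,d,K,T=look('side'); C=cloud(d,K,T); P=(C-s['tool_pos'])@Ro.from_rotvec(s['orientation']).as_matrix()
for z in np.arange(-.09,.03,.01):
    w=(abs(P[...,0])<.025)&(abs(P[...,1])<.03)&(abs(P[...,2]-z)<.005)
    print(z.round(2),w.sum(),P[w].mean(0).round(3) if w.any() else '', np.ptp(P[w][:,1]).round(3) if w.any() else '')
```

```text
tips 0.011
204 271 373 [0.018 0.    0.005]
216 272 372 [ 0.011 -0.     0.005]
228 272 372 [ 0.003 -0.     0.005]
240 273 371 [-0.002 -0.     0.   ]
252 289 354 [ 0.007 -0.    -0.036]
264 285 354 [ 0.008 -0.001 -0.05 ]
276 281 358 [ 0.008 -0.001 -0.061]
288 313 326 [ 0.008 -0.001 -0.07 ]
300 313 326 [ 0.008 -0.001 -0.078]
312 317 322 [ 0.007 -0.001 -0.085]
-0.09 14 [-0.012 -0.001 -0.087] 0.034
-0.08 38 [-0.01  -0.002 -0.08 ] 0.034
-0.07 34 [-0.01  -0.002 -0.069] 0.033
-0.06 33 [-0.01  -0.002 -0.06 ] 0.032
-0.05 34 [-0.011 -0.002 -0.05 ] 0.031
-0.04 28 [-0.01  -0.003 -0.04 ] 0.03
-0.03 22 [-0.01  -0.001 -0.03 ] 0.026
-0.02 2 [-0.009  0.002 -0.023] 0.003
-0.01 0  
-0.0 50 [0.001 0.002 0.004] 0.058
0.01 195 [ 0.    -0.     0.008] 0.059
0.02 59 [-0.016 -0.004  0.02 ] 0.056
```

View pics/w5.png

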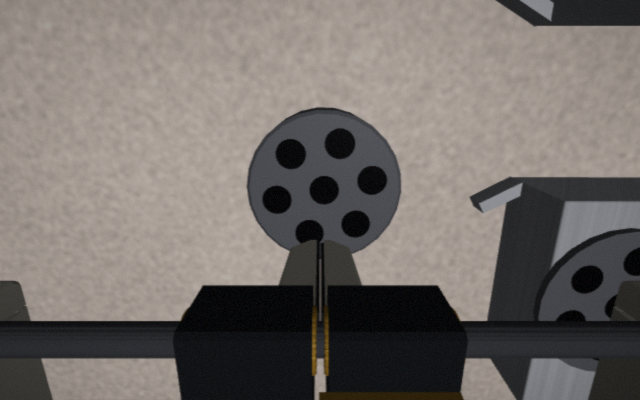

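The wrist and side depth both show the real fingertips end about 25 mm *behind* the reported TCP, not 11 mm ahead. So the fingers had been hovering above the base the whole time (base still at (323,185), untouched). From here I work with tip z = TCP z + 0.025.

```bash
cat >> h.py <<'E'
TIP=-.025
_g=goal
def goal(x,y,ztip,yaw,nest=True): _g(x,y,ztip+TIP,yaw,nest)
E
python3 - <<'E'
from h import *
goal(-.172,-.110,.07,0)
goal(-.172,-.110,.018,0)
goal(-.172,-.048,.018,0)
E
```

```text
d [-0.0369, 0.0002, 0.0014] [0.0003, -0.0002, -0.0002] q6 0.51 dist 0.037 F [0.8 0.5 0.5] t 7.65
d [-0.0369, 0.0002, 0.0534] [0.0003, -0.0002, -0.0002] q6 0.51 dist 0.065 F [0.8 0.5 0.5] t 7.65
d [0.0251, 0.0002, 0.0534] [0.0003, -0.0002, -0.0002] q6 0.51 dist 0.059 F [0.8 0.5 0.5] t 7.65
```

Call:
move_arm --deltas '[-0.037, 0, 0, 0, 0, 0, 0.43, -0.037, 0, 0.03, 0, 0, 0, 0.43, -0.037, 0, 0.053, 0, 0, 0, 0.43, -0.027, 0, 0.053, 0, 0, 0, 0.43, -0.017, 0, 0.053, 0, 0, 0, 0.43, -0.009, 0, 0.053, 0, 0, 0, 0.43, -0.001, 0, 0.053, 0, 0, 0, 0.43, 0.007, 0, 0.053, 0, 0, 0, 0.43, 0.014, 0, 0.053, 0, 0, 0, 0.43, 0.02, 0, 0.053, 0, 0, 0, 0.43, 0.025, 0, 0.053, 0, 0, 0, 0.43, 0.025, 0, 0.053, 0, 0, 0, 0.43]'

```text
t: 9.15
tool_pos: [0.4577, 0.1058, -0.007]
orientation: [-2.654, -1.681, -0.001]
force: [0.4, -0.4, 0.2]
opening: 0.0402
gripper_force: 0.0
```

Run:
```python
from h import *
p,d,K,T=look('wrist'); C=cloud(d,K,T); C[d==0]=9
b=topring(C,rot(NEST[2])@[-.172,0]+NEST[:2],.032,.05,.055); print(b,tonest(b[0],NEST))
s=robot.read_state(); print(tonest(s['tool_pos'],NEST),s['tool_pos'])
_g(-.172,-.100,.03,0); _g(-.25,0,.03,np.pi/2); _g(-.25,0,-.007,np.pi/2)
```

```text
(array([0.477 , 0.1482, 0.0458]), np.float64(0.0409), 36485) [-0.17322314 -0.00099112]
[-0.17265813 -0.04777748] [ 0.45749793  0.10566822 -0.0070115 ]Traceback (most recent call last):
  File "<stdin>", line 5, in <module>
NameError: name '_g' is not defined
```

Run:
```python
from h import *
goal(-.245,0,.06,np.pi/2); goal(-.245,0,.018,np.pi/2)
```

```text
d [0.0478, -0.0723, -0.042] [0.0001, -0.0006, -1.5706] q6 0.56 dist 0.096 F [ 0.4 -0.8 -0.6] t 9.2
d [0.0478, -0.0723, 0.0] [0.0001, -0.0006, -1.5706] q6 0.56 dist 0.087 F [ 0.4 -0.8 -0.6] t 9.2
```

Call:
move_arm --deltas '[-0.02, -0.005, 0, 0, 0, 0, 0.43, -0.02, -0.04, -0.042, 0, 0, -0.17, 0.43, 0, -0.073, -0.042, 0, 0, -0.35, 0.43, 0.02, -0.073, -0.042, 0, 0, -0.53, 0.43, 0.048, -0.073, -0.042, 0, 0, -0.71, 0.43, 0.048, -0.073, -0.042, 0, 0, -0.89, 0.43, 0.048, -0.073, -0.042, 0, 0, -1.07, 0.43, 0.048, -0.073, -0.042, 0, 0, -1.25, 0.43, 0.048, -0.073, -0.042, 0, 0, -1.42, 0.43, 0.048, -0.073, -0.042, 0, 0, -1.57, 0.43, 0.048, -0.073, 0, 0, 0, -1.57, 0.43, 0.048, -0.073, 0, 0, 0, -1.57, 0.43]'

```text
t: 10.7
tool_pos: [0.4088, 0.1789, -0.0097]
orientation: [-0.689, -3.059, 0.005]
force: [0.3, 0.4, -0.1]
opening: 0.04
gripper_force: 0.0
```

Run:
```python
from h import *
s=robot.read_state(); print(tonest(s['tool_pos'],NEST),s['tool_pos'])
p,d,K,T=look('wrist'); C=cloud(d,K,T); C[d==0]=9
b=topring(C,rot(NEST[2])@[-.172,0]+NEST[:2],.032,.05,.055); print(b,tonest(b[0],NEST))
P=C.reshape(-1,3);Q=P[(P[:,2]>.05)&(P[:,2]<.085)&(abs(P[:,0]-.62)<.16)&(abs(P[:,1])<.2)]
print(len(Q)); 
goal(-.048,0,.018,np.pi/2)
```

```text
[-0.24805625 -0.00240007] [ 0.40875584  0.17893618 -0.00968915]
(array([0.4636, 0.1527, 0.0337]), np.float64(0.0408), 5445) [-0.18726024 -0.00265541]
0
d [-0.1989, 0.0016, -0.0015] [-0.0025, -0.0032, -0.0012] q6 -0.83 dist 0.199 F [0.3 0.7 0.3] t 10.75
```

Call:
move_arm --deltas '[-0.015, 0.002, 0, 0, 0, 0, 0.43, -0.03, 0.002, -0.001, 0, 0, 0, 0.43, -0.045, 0.002, -0.001, 0, 0, 0, 0.43, -0.06, 0.002, -0.001, 0, 0, 0, 0.43, -0.075, 0.002, -0.001, 0, 0, 0, 0.43, -0.09, 0.002, -0.001, 0, 0, 0, 0.43, -0.105, 0.002, -0.001, 0, 0, 0, 0.43, -0.12, 0.002, -0.001, 0, 0, 0, 0.43, -0.135, 0.002, -0.001, 0, 0, 0, 0.43, -0.15, 0.002, -0.001, 0, 0, 0, 0.43, -0.165, 0.002, -0.001, 0, 0, 0, 0.43, -0.18, 0.002, -0.001, 0, 0, 0, 0.43]'

```text
t: 12.25
tool_pos: [0.5765, 0.1041, -0.0059]
orientation: [-0.69, -3.065, 0.0]
force: [-2.1, 1.0, 3.0]
opening: 0.04
gripper_force: 2.0
```

Run:
```python
from h import *
s=robot.read_state(); print(tonest(s['tool_pos'],NEST),s['tool_pos'],s['force'])
p,d,K,T=look('scene'); C=cloud(d,K,T); C[d==0]=9
b=topring(C,rot(NEST[2])@[-.015,0]+NEST[:2],.032,.05,.047); print(b,tonest(b[0],NEST))
goal(-.048,0,.018,np.pi/2)
```

```text
[-0.06442718  0.00172321] [ 0.5765015   0.10411621 -0.00585998] [-2.08317484  1.01478168  2.97702064]
(array([0.6194, 0.0823, 0.0447]), np.float64(0.041), 736) [-0.01631947  0.00035333]
d [-0.0144, -0.0016, 0.0016] [0.0005, 0.0021, -0.0013] q6 -1.04 dist 0.015 F [-1.4 -1.1  0.5] t 12.3
```

Base is in the pocket, 16 mm short of home. I finish slowly.

Call:
move_arm --deltas '[-0.004, -0.001, 0.001, 0, 0, 0, 0.43, -0.008, -0.001, 0.001, 0, 0, 0, 0.43, -0.012, -0.001, 0.001, 0, 0, 0, 0.43, -0.015, -0.001, 0.001, 0, 0, 0, 0.43, -0.017, -0.001, 0.001, 0, 0, 0, 0.43, -0.018, -0.001, 0.001, 0, 0, 0, 0.43]'

```text
t: 13.05
tool_pos: [0.5915, 0.0958, -0.0069]
orientation: [-0.69, -3.065, 0.0]
force: [-1.5, 0.1, -0.0]
opening: 0.04
gripper_force: 0.7
```

Run:
```python
from h import *
s=robot.read_state(); print(tonest(s['tool_pos'],NEST),s['tool_pos'],s['force'], 'nestx F',s['force'][:2]@rot(NEST[2]))
for n in ['scene','wrist']:
  p,d,K,T=look(n); C=cloud(d,K,T); C[d==0]=9
  b=topring(C,NEST[:2],.032,.05,.047); print(b,tonest(b[0],NEST))
```

```text
[-0.04736343  0.00064459] [ 0.59146401  0.09584226 -0.00692449] [-1.47316667  0.11755651 -0.04765574] nestx F [-1.38187695 -0.52388518]
(array([0.6307, 0.0746, 0.0441]), np.float64(0.0411), 669) [-0.00281176 -0.00177313]
(array([0.6294, 0.0776, 0.0408]), np.float64(0.0407), 9171) [-0.00527008  0.00038249]
```

Call:
move_arm --deltas '[-0.001, 0, 0, 0, 0, 0, 0.43, -0.002, 0, 0, 0, 0, 0, 0.43, -0.003, 0, 0, 0, 0, 0, 0.43, -0.003, 0, 0, 0, 0, 0, 0.43]'

```text
t: 13.65
tool_pos: [0.5931, 0.0952, -0.007]
orientation: [-0.689, -3.063, -0.0]
force: [-6.2, 2.6, 3.4]
opening: 0.0399
gripper_force: 3.0
```

Call:
move_arm --deltas '[-0.001, 0, 0, 0, 0, 0, 0.43, -0.002, 0, 0, 0, 0, 0, 0.43, -0.002, 0, 0, 0, 0, 0, 0.43]'

```text
t: 14.02
tool_pos: [0.5932, 0.0952, -0.0071]
orientation: [-0.688, -3.06, -0.0]
force: [-13.7, 5.0, 9.8]
opening: 0.04
gripper_force: 6.9
```

Run:
```python
from h import *
s=robot.read_state(); print(tonest(s['tool_pos'],NEST),s['force'])
goal(-.10,0,.018,np.pi/2)
goal(-.10,0,.11,np.pi/2)
# ring
for n in ['scene','side']:
  p,d,K,T=look(n); C=cloud(d,K,T); C[d==0]=9
  print(topring(C,(.5025,-.306),.008,.03,.055))
goal(.5025,-.306,.16,NEST[2],False)
```

```text
[-0.04548738  0.00076785] [-13.71211704   5.00491402   9.77154116]
d [0.0545, -0.0008, 0.0002] [-0.001, -0.0056, -0.0004] q6 -1.06 dist 0.055 F [-13.7   5.    9.8] t 14.025
d [0.055, -0.0009, -0.0918] [-0.001, -0.0056, -0.0004] q6 -1.06 dist 0.107 F [-13.7   5.    9.8] t 14.025
(array([ 0.5079, -0.3035,  0.0445]), np.float64(0.0148), 385)
(array([ 0.5049, -0.3064,  0.0453]), np.float64(0.0136), 551)
d [-0.0889, -0.4015, -0.1422] [-0.0051, -0.0035, 1.5704] q6 -1.06 dist 0.435 F [-13.7   6.    9.1] t 14.125
```

Call:
move_arm --deltas '[0.03, 0, 0, 0, 0, 0, 0.43, 0.055, 0, -0.05, 0, 0, 0, 0.43, 0.055, 0, -0.1, 0, 0, 0.18, 0.48, 0.04, -0.05, -0.13, 0, 0, 0.36, 0.48, 0.02, -0.105, -0.142, 0, 0, 0.54, 0.48, 0, -0.16, -0.142, 0, 0, 0.72, 0.48, -0.01, -0.215, -0.142, 0, 0, 0.9, 0.48, -0.02, -0.27, -0.142, 0, 0, 1.08, 0.48, -0.035, -0.325, -0.142, 0, 0, 1.26, 0.48, -0.045, -0.375, -0.142, 0, 0, 1.42, 0.48, -0.055, -0.399, -0.142, 0, 0, 1.57, 0.48, -0.055, -0.399, -0.142, 0, 0, 1.57, 0.48]'

```text
t: 15.62
tool_pos: [0.4744, -0.2924, 0.1355]
orientation: [2.656, 1.675, 0.0]
force: [-0.6, -0.2, 0.7]
opening: 0.0443
gripper_force: 0.0
```

```bash
cat > ringlook.py <<'E'
from h import *
s=robot.read_state(); print(s['tool_pos'])
p,d,K,T=look('wrist','w6.png'); C=cloud(d,K,T); C[d==0]=9
b=topring(C,(.505,-.305),.008,.03,.06); print(b)
# colour check + tip
P=C.reshape(-1,3)
q=P[(np.hypot(P[:,0]-.505,P[:,1]+.305)<.07)&(P[:,2]>.008)&(P[:,2]<.03)]
i=q[np.hypot(*(q[:,:2]-b[0][:2]).T)<.036]; print('inner',circ(i) if len(i) else '')
g=b[0][:2]+rot(NEST[2])@[-.0365,0]
goal(*g,.03,NEST[2],False); goal(*g,.004,NEST[2],False)
E
python3 ringlook.py
python3 - <<'E'
from h import *
p,d,K,T=look('scene'); C=cloud(d,K,T); C[d==0]=9
b=topring(C,NEST[:2],.032,.05,.047); print('base',b,tonest(b[0],NEST))
P=C.reshape(-1,3);Q=P[(P[:,2]>.05)&(P[:,2]<.085)&(abs(P[:,0]-.62)<.16)&(abs(P[:,1])<.2)]
print(fitnest(Q[:,:2],[.634,.075,[-.442]]))
E
```

```text
[ 0.47443071 -0.29244646  0.13548138]
(array([ 0.5053, -0.3041,  0.0446]), np.float64(0.0147), 4636)
inner [ 0.50529405 -0.30362677  0.03181631]
d [0.0013, -0.0033, 0.1303] [0.0005, 0.0, 0.0003] q6 -0.2 dist 0.13 F [ 0.3 -0.5  0.2] t 15.675
d [0.0013, -0.0033, 0.1563] [0.0005, 0.0, 0.0003] q6 -0.2 dist 0.156 F [ 0.3 -0.5  0.2] t 15.675
base (array([0.6337, 0.0732, 0.0435]), np.float64(0.0412), 647) [ 0.00049878 -0.00175534]
(array([ 0.63644326,  0.07542891, -0.44539308]), np.float64(0.0017768868154439683))
```

View pics/w6.png

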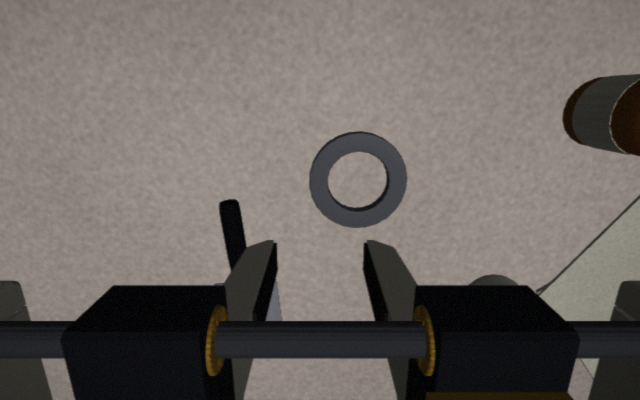

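The picture shows the ring at (358,179), its left wall at column 319 right between the fingers, and the spatula handle (230,220) clear to the left behind the finger. I descend.

Run:
```python
from h import *
p,d,K,T=look('wrist'); print(onz((358,179),.014,K,T))
# spatula handle vs left finger: location of handle tip & outer finger
for uv in [(230,205),(236,240),(228,205)]: print(onz(uv,.005,K,T))
s=robot.read_state(); R=Ro.from_rotvec(s['orientation']).as_matrix()
for y in (-.022,-.04): print('finger',R@[0,y,0]+s['tool_pos'])
```

```text
[ 0.5071965  -0.29940633  0.014     ]
[ 0.38606644 -0.27305529  0.005     ]
[ 0.37352911 -0.3072763   0.005     ]
[ 0.38433224 -0.27223927  0.005     ]
finger [ 0.45503072 -0.28023065  0.13524991]
finger [ 0.43874039 -0.27257395  0.13524844]
```

Run:
```python
from h import *
p,d,K,T=look('wrist'); C=cloud(d,K,T); C[d==0]=9
m1=((C[...,2]>.009)&(C[...,2]<.03)); m1[:120]=0;m1[235:]=0;m1[:,:300]=0;m1[:,420:]=0
g=p.max(2); m2=(g<110); m2[:120]=0;m2[235:]=0;m2[:,:300]=0;m2[:,420:]=0
for m in (m1,m2):
    v,u=np.where(m); print(len(u),u.min(),u.max(),v.min(),v.max(),u.mean(),v.mean())
    h=cv2.convexHull(np.stack([u,v],1).astype(np.int32)); e=cv2.fitEllipse(h); print(e, onz(e[0],.014,K,T),onz(e[0],.0,K,T))
print(np.median(C[130:230,420:500,2]))
```

```text
4600 310 407 136 230 358.32565217391306 182.61239130434782
((358.15277099609375, 182.97537231445312), (94.69921875, 98.2091293334961), 68.59741973876953) [ 0.50597139 -0.30231261  0.014     ] [ 0.50587211 -0.30617154  0.        ]
4879 310 407 135 230 358.63558106169296 182.62307849969255
((358.2947692871094, 182.48831176757812), (95.79428100585938, 98.1986083984375), 66.63263702392578) [ 0.50627049 -0.30194704  0.014     ] [ 0.50618464 -0.30578956  0.        ]
0.0006911757890977754
```

Call:
move_arm --deltas '[0.0025, -0.003, 0.05, 0, 0, 0, 0.48, 0.0025, -0.003, 0.1, 0, 0, 0, 0.48, 0.0025, -0.003, 0.13, 0, 0, 0, 0.48, 0.0025, -0.003, 0.145, 0, 0, 0, 0.48, 0.0025, -0.003, 0.152, 0, 0, 0, 0.48, 0.0025, -0.003, 0.154, 0, 0, 0, 0.48, 0.0025, -0.003, 0.154, 0, 0, 0, 0.48]' --squeeze 15

```text
t: 16.7
tool_pos: [0.474, -0.2873, -0.0176]
orientation: [2.653, 1.68, 0.001]
force: [-0.5, -0.6, -0.4]
opening: 0.0446
gripper_force: 0.0
```

Call:
move_arm --deltas '[0, 0, 0.0015, 0, 0, 0, 0.48, 0, 0, 0.003, 0, 0, 0, 0.48, 0, 0, 0.003, 0, 0, 0, 0.1, 0, 0, 0.003, 0, 0, 0, 0.1, 0, 0, 0.003, 0, 0, 0, 0.1, 0, 0, 0.003, 0, 0, 0, 0.1]'

```text
t: 17.45
tool_pos: [0.4731, -0.2868, -0.0218]
orientation: [2.654, 1.68, -0.0]
force: [-0.6, 1.0, 0.8]
opening: 0.018
gripper_force: 13.8
```

Call:
move_arm --deltas '[0, 0, -0.03, 0, 0, 0, 0.1, 0, 0, -0.085, 0, 0, 0, 0.1, 0, 0, -0.1, 0, 0, 0, 0.1, 0, 0, -0.1, 0, 0, 0, 0.1]'

```text
t: 17.95
tool_pos: [0.4739, -0.2874, 0.0793]
orientation: [2.652, 1.679, 0.002]
force: [-0.1, -0.5, -0.5]
opening: 0.0179
gripper_force: 13.9
```

```bash
cat > inhand.py <<'E'
from h import *
def inhand():
    p,d,K,T=look('wrist'); X=robot.camera_model('wrist')['tool_from_camera']; C=cloud(d,K,X)
    m=(np.hypot(C[...,0],C[...,1]-.0365)<.06)&(abs(C[...,2]+.040)<.018)&(d>0); q=C[m]
    q=q[(abs(q[:,0])>.012)|(q[:,1]>.025)]
    A=np.c_[q[:,:2],np.ones(len(q))]; z=np.median(q[:,2]); 
    w=abs(q[:,2]-z)<.006
    for _ in range(4): c=np.linalg.lstsq(A[w],q[w,2],rcond=None)[0]; w=abs(A@c-q[:,2])<.002
    h=cv2.convexHull(q[w][:,:2].astype(np.float32))[:,0]
    r=least_squares(lambda p:np.hypot(h[:,0]-p[0],h[:,1]-p[1])-.045,[0,.0365],loss='soft_l1',f_scale=.001).x
    print('ring in tool',r.round(4),'plane',c.round(4),w.sum()); return r,c
if __name__=='__main__':
    r,c=inhand(); goal(-.008-r[1],-r[0],.085,0)
E
python3 inhand.py
```

```text
ring in tool [-0.0017  0.0346] plane [-0.0044  0.004  -0.0365] 8738
d [0.3975, -0.0515, 0.0175] [-0.0004, -0.0, 0.0] q6 -0.2 dist 0.401 F [-0.2  0.1 -1.2] t 18.0
```

Call:
move_arm --deltas '[0.05, -0.006, 0, 0, 0, 0, 0.1, 0.1, -0.012, 0, 0, 0, 0, 0.1, 0.15, -0.02, 0, 0, 0, 0, 0.1, 0.2, -0.026, 0, 0, 0, 0, 0.1, 0.25, -0.032, 0, 0, 0, 0, 0.1, 0.3, -0.039, 0, 0, 0, 0, 0.1, 0.35, -0.045, 0, 0, 0, 0, 0.1, 0.385, -0.05, 0, 0, 0, 0, 0.1, 0.397, -0.0515, 0.008, 0, 0, 0, 0.1, 0.397, -0.0515, 0.01, 0, 0, 0, 0.1, 0.397, -0.0515, 0.01, 0, 0, 0, 0.1]'

```text
t: 19.38
tool_pos: [0.5952, 0.0928, 0.0667]
orientation: [-2.654, -1.679, 0.004]
force: [0.0, -0.1, 0.2]
opening: 0.0174
gripper_force: 14.6
```

Run:
```python
from h import *
from inhand import inhand
r,c=inhand(); s=robot.read_state(); print(s['tool_pos'],tonest(s['tool_pos'],NEST)+[r[1],r[0]])
p,d,K,T=look('wrist','w7.png'); C=cloud(d,K,T); C[d==0]=9
# in nest coords: left wall inner edge & deck edge, backstop from top-surface points
P=C.reshape(-1,3); n=(P[:,:2]-NEST[:2])@rot(NEST[2])
w=(P[:,2]>.060)&(P[:,2]<.071)&(n[:,0]>-.04)&(n[:,0]<.04)&(n[:,1]>.035)&(n[:,1]<.07); print('leftwall y',len(n[w]),np.percentile(n[w,1],[1,50,99]) if w.any() else '')
w=(P[:,2]>.053)&(P[:,2]<.061)&(n[:,0]>-.04)&(n[:,0]<.04)&(n[:,1]>-.18)&(n[:,1]<-.03); print('deck y',w.sum(),np.percentile(n[w,1],[1,50,99]) if w.any() else '')
w=(P[:,2]>.060)&(P[:,2]<.071)&(n[:,0]>.035)&(n[:,0]<.07)&(n[:,1]>-.02)&(n[:,1]<.04); print('stop x',w.sum(),np.percentile(n[w,0],[1,50,99]) if w.any() else '')
```

```text
ring in tool [-0.0014  0.0349] plane [-0.0053  0.0053 -0.0365] 8761
[0.59567048 0.09274444 0.06744793] [-0.00735688 -0.00171885]
leftwall y 3402 [0.04627638 0.05244013 0.05814292]
deck y 1 [-0.06429768 -0.06429768 -0.06429768]
stop x 1713 [0.04578441 0.05193882 0.05777655]
```

View pics/w7.png

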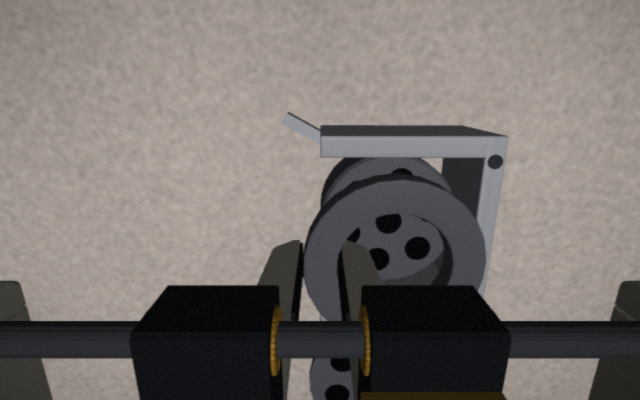

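The ring is held level above the base at (395,250) in the image, just short of the back stop and slightly toward the deck. I correct by 1.5 mm and lower.

Call:
move_arm --deltas '[0.0015, 0, 0.01, 0, 0, 0, 0.1, 0.0015, 0, 0.02, 0, 0, 0, 0.1, 0.0015, 0, 0.026, 0, 0, 0, 0.1, 0.0015, 0, 0.032, 0, 0, 0, 0.1, 0.0015, 0, 0.038, 0, 0, 0, 0.1, 0.0015, 0, 0.043, 0, 0, 0, 0.1, 0.0015, 0, 0.045, 0, 0, 0, 0.1, 0.0015, 0, 0.045, 0, 0, 0, 0.1]'

```text
t: 20.48
tool_pos: [0.5968, 0.0954, 0.023]
orientation: [-2.654, -1.68, 0.001]
force: [-1.7, -2.1, 0.8]
opening: 0.0174
gripper_force: 15.0
```

Run:
```python
from h import *
from inhand import inhand
r,c=inhand(); s=robot.read_state(); print(s['tool_pos'],tonest(s['tool_pos'],NEST)+[r[1],r[0]],s['force'],s['wrist_torque'])
```

```text
ring in tool [0.0027 0.0366] plane [-0.0214  0.003  -0.0364] 9262
[0.59678198 0.09542293 0.02315231] [-0.00573298  0.0052178 ] [-1.93829989 -1.48429908  0.40787834] [-0.38390313  0.32983313 -0.12725244]
```

Call:
move_arm --deltas '[-0.001, 0, 0, 0, 0, 0, 0.1, -0.0015, 0, 0.001, 0, 0, 0, 0.1, -0.0015, 0, 0.0025, 0, 0, 0, 0.1, -0.0015, 0, 0.0025, 0, 0, 0, 0.1]'

```text
t: 21.02
tool_pos: [0.5962, 0.0942, 0.0205]
orientation: [-2.654, -1.68, 0.0]
force: [0.6, 0.1, -0.5]
opening: 0.0181
gripper_force: 14.6
```

```bash
cat > topf.py <<'E'
from h import *
def tops():
    for n in ['scene','wrist']:
        p,d,K,T=look(n); C=cloud(d,K,T); C[d==0]=9; P=C.reshape(-1,3); q=(P[:,:2]-NEST[:2])@rot(NEST[2])
        w=(np.hypot(q[:,0],q[:,1])<.0445)&(np.hypot(q[:,0],q[:,1])>.03)&(P[:,2]>.045)&(P[:,2]<.075)
        X=P[w];Y=q[w]; A=np.c_[Y,np.ones(len(Y))]; k=np.ones(len(Y),bool)
        for _ in range(5):
            c=np.linalg.lstsq(A[k],X[k,2],rcond=None)[0]; k=abs(A@c-X[:,2])<.003
        print(n,'plane nest slopes,z',c.round(4),k.sum(),len(k))
if __name__=='__main__':
    s=robot.read_state(); print(s['tool_pos'],tonest(s['tool_pos'],NEST),s['force'],'nestF',s['force'][:2]@rot(NEST[2])); tops()
E
python3 topf.py
```

```text
[0.5961725  0.0942377  0.02045423] [-0.04242109  0.00120828] [ 0.55265333  0.10707159 -0.52103035] nestF [0.45374255 0.33317822]
scene plane nest slopes,z [-0.0148  0.0086  0.057 ] 215 285
wrist plane nest slopes,z [-0.0081  0.0118  0.0567] 6278 6673
```

Call:
move_arm --deltas '[0, 0, 0.0015, 0, 0, 0, 0.1, 0, 0.003, 0.0015, 0, 0, 0, 0.1, 0, 0.006, 0.0015, 0, 0, 0, 0.1, 0, 0.0075, 0.0015, 0, 0, 0, 0.1, 0, 0.009, 0.0015, 0, 0, 0, 0.1, 0, 0.01, 0.0015, 0, 0, 0, 0.1]'

```text
t: 21.88
tool_pos: [0.6038, 0.0905, 0.0184]
orientation: [-2.652, -1.679, 0.004]
force: [-6.6, 4.7, 2.0]
opening: 0.0178
gripper_force: 14.5
```

```bash
python3 topf.py
```

```text
[0.60380843 0.0904681  0.01843212] [-0.03390655  0.0010672 ] [-6.61429855  4.70521364  1.96707813] nestF [-7.99129733  1.42377934]
scene plane nest slopes,z [0.0102 0.0125 0.0551] 247 274
wrist plane nest slopes,z [ 0.004 -0.     0.055] 9190 9530
```

Call:
move_arm --deltas '[0, 0, 0.001, 0, 0, 0, 0.1, 0, -0.0005, 0.0015, 0, 0, 0, 0.1, 0, -0.0005, 0.0015, 0, 0, 0, 0.3, 0, -0.0005, 0.0015, 0, 0, 0, 0.3, 0, -0.0005, -0.02, 0, 0, 0, 0.3, 0, -0.0005, -0.06, 0, 0, 0, 0.3, -0.02, -0.0005, -0.08, 0, 0, 0, 0.3, -0.02, -0.0005, -0.08, 0, 0, 0, 0.3]'

```text
t: 22.98
tool_pos: [0.5986, 0.0713, 0.1032]
orientation: [2.653, 1.677, 0.008]
force: [1.6, 0.1, 0.2]
opening: 0.0281
gripper_force: 0.0
```

Run:
```python
from topf import *
tops(); s=robot.read_state(); print(tonest(s['tool_pos'],NEST),s['tool_pos'],s['force'])
p,d,K,T=look('wrist','w8.png'); C=cloud(d,K,T); C[d==0]=9; P=C.reshape(-1,3); q=(P[:,:2]-NEST[:2])@rot(NEST[2])
b=topring(C,NEST[:2],.048,.06,.047); print('ring',b,tonest(b[0],NEST))
r=np.hypot(*q.T); w=(r<.037)&(P[:,2]>.05)&(P[:,2]<.06)
```

```text
scene plane nest slopes,z [0.0089 0.0028 0.0551] 350 381
wrist plane nest slopes,z [ 0.0003 -0.0006  0.0548] 6653 6709
[-0.03246798 -0.01856738] [0.5967101 0.0721051 0.0996777] [-0.36817152  0.28682995 -0.44400549]
ring (array([0.6347, 0.0745, 0.045 ]), np.float64(0.0546), 8116) [ 0.0008466  -0.00015253]
```

View pics/w8.png

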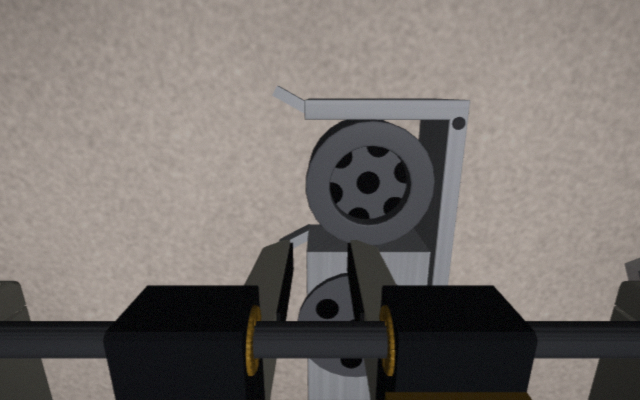

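Ring lies flat in the pocket at (370,183), against the stop. Next comes the disc: I move behind it on the deck's far side.

Call:
move_arm --deltas '[-0.05, 0.01, 0, 0, 0, 0, 0.43, -0.1, 0.02, 0, 0, 0, 0, 0.43, -0.14, 0.029, 0, 0, 0, 0, 0.43, -0.155, 0.029, 0.01, 0, 0, 0, 0.43, -0.155, 0.029, 0.01, 0, 0, 0, 0.43]'

```text
t: 23.75
tool_pos: [0.5547, -0.0802, 0.087]
orientation: [-2.653, -1.677, 0.004]
force: [0.7, 0.4, -0.3]
opening: 0.0399
gripper_force: 0.0
```

```bash
cat > disc.py <<'E'
from h import *
def disc(n='wrist',yw=(-.16,.01),xw=(-.06,.045)):
    p,d,K,T=look(n); C=cloud(d,K,T); C[d==0]=9; P=C.reshape(-1,3); q=(P[:,:2]-NEST[:2])@rot(NEST[2])
    g=p.max(2).reshape(-1)
    w=(q[:,0]>xw[0])&(q[:,0]<xw[1])&(q[:,1]>yw[0])&(q[:,1]<yw[1])&(P[:,2]>.0615)&(P[:,2]<.073)
    m=w.reshape(d.shape).astype(np.uint8); k,l,st,_=cv2.connectedComponentsWithStats(cv2.morphologyEx(m,cv2.MORPH_OPEN,np.ones((3,3)))); i=1+st[1:,4].argmax(); w=(l==i).reshape(-1)
    h=cv2.convexHull(q[w].astype(np.float32))[:,0]
    r=least_squares(lambda p:np.hypot(h[:,0]-p[0],h[:,1]-p[1])-p[2],[*h.mean(0),.045],loss='soft_l1',f_scale=.001).x
    print(n,'disc nest',r.round(4),np.median(P[w,2]).round(4),w.sum()); return r
if __name__=='__main__':
    s=robot.read_state(); print(tonest(s['tool_pos'],NEST),s['tool_pos'],s['force'])
    disc(); disc('scene');
E
python3 disc.py
```

```text
[-0.0053127  -0.17421644] [ 0.55467711 -0.08020139  0.08695063] [ 0.71063633  0.40935871 -0.26335813]
wrist disc nest [-0.0065 -0.107   0.0448] 0.0659 18814
scene disc nest [-0.0057 -0.1066  0.0451] 0.0663 710
```

Call:
move_arm --deltas '[0, 0, 0.03, 0, 0, 0, 0.43, 0, 0, 0.045, 0, 0, 0, 0.43, 0, 0, 0.051, 0, 0, 0, 0.43, 0, 0, 0.051, 0, 0, 0, 0.43]'

```text
t: 24.35
tool_pos: [0.5563, -0.0801, 0.0381]
orientation: [-2.654, -1.681, 0.0]
force: [0.4, -0.1, 0.2]
opening: 0.0405
gripper_force: 0.0
```

Run:
```python
from h import *
p,d,K,T=look('wrist'); s=robot.read_state(); print(s['tool_pos'],tonest(s['tool_pos'],NEST),s['force'])
X=robot.camera_model('wrist')['tool_from_camera']; C=cloud(d,K,X)
for u in (282,276,362,368):
    print(u,[(r,*C[r,u].round(4)) for r in range(228,256,3)])
```

```text
[ 0.55670617 -0.08031031  0.03874157] [-0.00343204 -0.17344696] [ 0.5133361   0.67577094 -0.31709885]
282 [(228, np.float64(0.0131), np.float64(-0.021), np.float64(-0.0196)), (231, np.float64(0.0116), np.float64(-0.021), np.float64(-0.0202)), (234, np.float64(0.0097), np.float64(-0.0211), np.float64(-0.0196)), (237, np.float64(0.0078), np.float64(-0.0212), np.float64(-0.0191)), (240, np.float64(0.0067), np.float64(-0.0211), np.float64(-0.0205)), (243, np.float64(0.0047), np.float64(-0.0212), np.float64(-0.0198)), (246, np.float64(0.0024), np.float64(-0.0215), np.float64(-0.0185)), (249, np.float64(0.0009), np.float64(-0.0214), np.float64(-0.0191)), (252, np.float64(-0.0006), np.float64(-0.0214), np.float64(-0.0196)), (255, np.float64(-0.0025), np.float64(-0.0215), np.float64(-0.0192))]
276 [(228, np.float64(0.0129), np.float64(-0.0242), np.float64(-0.0192)), (231, np.float64(0.0114), np.float64(-0.0242), np.float64(-0.0196)), (234, np.float64(0.0096), np.float64(-0.0243), np.float64(-0.0192)), (237, np.float64(0.0082), np.float64(-0.0242), np.float64(-0.0201)), (240, np.float64(0.008
[... 1052 characters left out ...]
oat64(-0.0383))]
368 [(228, np.float64(0.0132), np.float64(0.0238), np.float64(-0.0197)), (231, np.float64(0.0114), np.float64(0.0238), np.float64(-0.0196)), (234, np.float64(0.0101), np.float64(0.0238), np.float64(-0.0204)), (237, np.float64(0.0082), np.float64(0.0239), np.float64(-0.0199)), (240, np.float64(0.0088), np.float64(0.0232), np.float64(-0.0252)), (243, np.float64(0.0084), np.float64(0.0228), np.float64(-0.0282)), (246, np.float64(0.0083), np.float64(0.0224), np.float64(-0.0315)), (249, np.float64(0.0085), np.float64(0.0219), np.float64(-0.0354)), (252, np.float64(0.0088), np.float64(0.0214), np.float64(-0.0393)), (255, np.float64(0.0086), np.float64(0.021), np.float64(-0.0421))]
```

Call:
move_arm --deltas '[0, 0, 0.003, 0, 0, 0, 0.43, 0.01, 0, 0.003, 0, 0, 0, 0.43, 0.018, 0, 0.003, 0, 0, 0, 0.43, 0.026, 0.001, 0.003, 0, 0, 0, 0.43, 0.034, 0.002, 0.003, 0, 0, 0, 0.43, 0.042, 0.003, 0.003, 0, 0, 0, 0.43, 0.05, 0.004, 0.003, 0, 0, 0, 0.43, 0.056, 0.0045, 0.003, 0, 0, 0, 0.43, 0.056, 0.0045, 0.003, 0, 0, 0, 0.43]'

```text
t: 25.52
tool_pos: [0.5845, -0.0313, 0.0351]
orientation: [-2.654, -1.681, -0.0]
force: [-0.4, -0.8, -1.2]
opening: 0.04
gripper_force: 0.0
```

```bash
python3 disc.py
```

```text
[ 0.00071214 -0.11727298] [ 0.58448041 -0.03130742  0.03510077] [-0.41374493 -0.8402343  -1.19153311]
wrist disc nest [-0.0002 -0.07    0.0454] 0.0659 29813
scene disc nest [ 0.0002 -0.0689  0.0453] 0.0662 736
```

Call:
move_arm --deltas '[0.008, 0.0005, 0, 0, 0, 0, 0.43, 0.016, 0.001, 0, 0, 0, 0, 0.43, 0.024, 0.001, 0, 0, 0, 0, 0.43, 0.032, 0.001, 0, 0, 0, 0, 0.43, 0.04, 0.001, 0, 0, 0, 0, 0.43, 0.048, 0.001, 0, 0, 0, 0, 0.43, 0.055, 0.001, 0, 0, 0, 0, 0.43, 0.06, 0.001, 0, 0, 0, 0, 0.43, 0.06, 0.001, 0, 0, 0, 0, 0.43]'

```text
t: 26.75
tool_pos: [0.611, 0.0224, 0.0352]
orientation: [-2.654, -1.681, -0.0]
force: [-0.6, -0.6, -1.0]
opening: 0.0396
gripper_force: 0.0
```

Run:
```python
from h import *
from disc import disc
s=robot.read_state(); print(tonest(s['tool_pos'],NEST),s['tool_pos'],s['force'])
for n in ['wrist','scene']:
    p,d,K,T=look(n); C=cloud(d,K,T); C[d==0]=9; P=C.reshape(-1,3); q=(P[:,:2]-NEST[:2])@rot(NEST[2])
    w=(np.hypot(q[:,0],q[:,1]+.01)<.04)&(P[:,2]>.058)&(P[:,2]<.072); A=np.c_[q[w],np.ones(w.sum())]; print(np.linalg.lstsq(A,P[w,2],rcond=None)[0].round(4))
    try: disc(n,(-.08,.044))
    except Exception as e: print(e)
```

```text
[ 0.00169967 -0.05740263] [0.61098246 0.02238685 0.03516022] [-0.64765958 -0.60814808 -0.98635494]
[-0.0008 -0.0371  0.0641]
wrist disc nest [ 0.0005 -0.01    0.0454] 0.0644 29443
[-0.0044 -0.0375  0.0643]
scene disc nest [ 0.0006 -0.0107  0.0442] 0.0648 676
```

Call:
move_arm --deltas '[0.003, 0, 0, 0, 0, 0, 0.43, 0.006, 0, 0, 0, 0, 0, 0.43, 0.008, 0, 0, 0, 0, 0, 0.43, 0.01, 0, 0, 0, 0, 0, 0.43, 0.01, 0, 0, 0, 0, 0, 0.43]'

```text
t: 27.58
tool_pos: [0.6152, 0.0312, 0.0352]
orientation: [2.654, 1.681, 0.0]
force: [-0.6, 0.4, 0.1]
opening: 0.0402
gripper_force: 0.0
```

```bash
cat > fin.py <<'E'
from h import *
s=robot.read_state(); print(tonest(s['tool_pos'],NEST),s['tool_pos'],s['force'])
for n in ['wrist','scene']:
    p,d,K,T=look(n,n+'9.png'); C=cloud(d,K,T); C[d==0]=9; P=C.reshape(-1,3); q=(P[:,:2]-NEST[:2])@rot(NEST[2])
    w=(np.hypot(q[:,0],q[:,1])<.04)&(P[:,2]>.0575)&(P[:,2]<.072); A=np.c_[q[w],np.ones(w.sum())]; print(n,np.linalg.lstsq(A,P[w,2],rcond=None)[0].round(4))
    b=topring(C,NEST[:2],.058,.0655,.0465); print(b,tonest(b[0],NEST))
E
python3 fin.py
```

```text
[ 0.00177484 -0.04761143] [0.61523858 0.03120493 0.03522478] [-0.57503071  0.36886532  0.08687997]
wrist [-0.0011  0.      0.063 ]
(array([0.6347, 0.0745, 0.0453]), np.float64(0.063), 28435) [ 0.0008466  -0.00015253]
scene [ 0.0014 -0.0023  0.0631]
(array([0.635 , 0.0748, 0.0447]), np.float64(0.0629), 721) [0.00098945 0.00024697]
```

Call:
move_arm --deltas '[-0.015, -0.001, 0, 0, 0, 0, 0.43, -0.03, -0.001, -0.01, 0, 0, 0, 0.43, -0.05, -0.001, -0.06, 0, 0, 0, 0.43, -0.06, -0.001, -0.12, 0, 0, 0, 0.43, -0.06, -0.001, -0.12, 0, 0, 0, 0.43, -0.06, -0.001, -0.12, 0, 0, 0, 0.43]'

```text
t: 28.42
tool_pos: [0.5885, -0.0236, 0.1558]
orientation: [2.655, 1.679, 0.001]
force: [-0.5, -0.0, -0.1]
opening: 0.0401
gripper_force: 0.0
```

```bash
python3 fin.py
python3 - <<'E'
import cv2; a=cv2.imread('pics/wrist9.png'); b=cv2.resize(cv2.imread('pics/scene9.png')[160:300,230:430],(640,448)); b=b[:200+0]if 0 else b
import numpy as np; cv2.imwrite('pics/f.png',cv2.resize(np.vstack([a[:300],b[50:400]]),(590,600)))
E
```

```text
[ 0.00103563 -0.10863958] [ 0.58846573 -0.02364208  0.15577259] [-0.46070723 -0.01604691 -0.14559618]
wrist [-0.001   0.0006  0.063 ]
(array([0.6345, 0.0747, 0.0448]), np.float64(0.063), 11456) [ 5.80273422e-04 -5.72953350e-05]
scene [0.0044 0.0039 0.0632]
(array([0.6351, 0.0752, 0.0448]), np.float64(0.0629), 723) [0.00090874 0.0006513 ]
```

View pics/f.png

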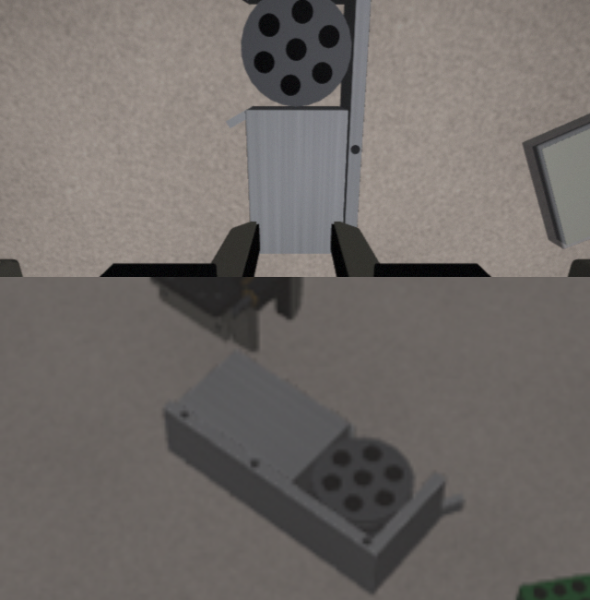

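The disc lies flat in the pocket against the back stop (wrist view (297,50); scene view (365,480)). The deck is empty and the gripper is clear, so I hand in.

```bash
python3 -c "
from plant import robot
print(robot.close_job())"
```

```text
the job is handed in; nothing more can be done
None
```

I built the carrier in the order asked and handed it in at about 28 s: base home against the back stop, ring flat on it, disc dropped flat on top, and no bystander touched. The first push attempts missed, passing over the base without touching it, because the real fingertips end about 25 mm behind the reported TCP instead of 11 mm ahead; I measured that and corrected for it.

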